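Fit the lens of a signal beacon

TASK

Finish the signal beacon on the bench: set the amber glass lens, flange down, into the seat in the beacon's neck and let go of it, then put the blue retaining ring over it and screw it clockwise down the thread until it is snug and clamps the lens. The lens is glass, so grip it lightly (about 10 N a finger, never over 25 N), keep it upright and lower it in rather than dropping it; leave the red lens and everything else on the bench where they are.

Things in the scene. Friction and masses are not known exactly. Their poses are not given: they have to be found in the camera images.
- lens_seat (a point): Centre of the lens seat: a flat ledge with a black gasket, 60.5 mm above the bench, at the bottom of a round recess (bore 66 mm, 6.5 mm deep) in the open top of the beacon's neck; LEDs show inside. z points up. The lens has 1.5 mm of clearance all round; seated, its underside lies on the ledge and its flange stands 1.5 mm above the neck's rim.
- beacon_base: The beacon, fixed: steel plate 170 x 150 x 5 mm, on it a grey box 112 x 112 mm (top 45 mm above the bench), on that an aluminium neck 73 mm across, rim 67 mm up. Origin on the neck's axis at bench height. The neck has a coarse right-hand outside thread (82 mm over the crests), 4 starts, 32 mm lead per turn: the ring goes on at any angle.
- amber_lens_center (a point): Centre (30 mm above the underside, half-way up) of the amber glass lens, upright on the bench: at the bottom a flange 63 mm across, 8 mm thick; above it a straight round dome 44 mm across up to 46 mm above the underside; then a crown to 60 mm. z points up. Grip it across the dome, fingertips above the flange.
- amber_lens: The same amber lens as a whole (origin at the centre of its underside). About 0.14 kg. Glass: it breaks at a grip over 25 N a finger.
- ring_center (a point): Centre (21.1 mm above its foot, half-way up) of the blue retaining ring, on the bench skirt down, 42.2 mm high: a skirt 93 mm across with a flat shoulder 20.2 mm above the foot, and on it a ribbed round collar 63 mm across, 22 mm tall, with a 51 mm hole for the dome. z points up. Grip across the collar, fingertips just above the shoulder. Screwed home, this point is 12.9 mm above lens_seat.
- retaining_ring: The same ring as a whole (origin at the centre of its foot), about 0.15 kg. Set down on the neck it rests 5 to 13 mm above home; it then needs 55 to 165 degrees clockwise (from above), sinking 32 mm per turn: follow it down, regrasping as needed. It turns freely, then stops hard: snug is about 0.3 to 1 N m. Let go, it stays put. It must press on the lens with more than its own weight.
- red_lens: A red glass lens of the same shape, not wanted; it stays where it is (origin at the centre of its underside).
- multimeter: Orange multimeter lying on the bench, 185 x 88 x 45 mm; stays where it is.
- screwdriver: Red-handled screwdriver, 200 mm long, lying at the side; stays where it is.
- io_module: Black controller module, 100 x 45 x 75 mm; stays where it is.
- green_case: Flat green case, 75 x 125 x 24 mm, beyond the beacon; stays where it is.
Mind the look-alikes: they are no part of the job. Of the things that look like the amber_lens, take the one that is farthest from the robot's base at the start.

How it is judged:
By the outcome, as a careful person would: the job done as asked, in the order asked, and still so for the second after the job is handed in, with the robot touching nothing.
It also fails if it takes over 72 s, if anything falls off the work surface, if the arm or the gripper's body presses on something with over 40 N, if the wrist force passes 120 N, or if a joint passes its speed limit or range.

ROBOT

A 6-joint arm with a two-finger parallel gripper is mounted at the origin on the work surface. World frame = base frame: x ahead of the robot, y to its left, z up, the work surface at z = 0. Lengths are in m, angles in rad, forces in N, time in s.
With the tool pointing down it reaches from about 0.35 to 0.875 m from the base axis. Payload 4.2 kg.
Tool frame: the origin (TCP) lies at the very end of the fingers, on their centre line; the grasp point (between the pads) lies 19 mm behind it; z points along the fingers, y is the line along which they close (so a half turn about z gives the same grasp; the last joint's range is limited). The gripper opens to 87 mm and grips with 3 to 60 N. Pads are 19 mm wide; open, the fingers measure 117 mm over their backs; the gripper's body (75 mm by 190 mm) begins 51 mm behind the grasp point.
Start: joints at [1.487, 0.385, 0.008, 0, -1.194, -0.259], TCP at [0.21, 0.589, 0.223] pointing down, gripper open.
Joint ranges: [-3.14, 3.14], [-1.21, 2.06], [-1.07, 1.41], [-3.16, 2.05], [-2.99, -0.16], [-3.1, 3.1]. Speed limits (rad/s): [2.79, 2.79, 3.14, 3.14, 3.14, 3.14].

INTERFACE

Orientations are given as a unit quaternion [w, x, y, z].
In Python, from workcell import arm gives the robot as it stands.
- The arm moves only by the tool move_arm, never from a script. Its arguments are lists of equal length, an entry for each row: "delta_pos": the shift along the tool's x, y, z in cm, a list of three; "delta_rot": the turn, a rotation vector about the tool's x, y, z in degrees, a list of three. A call has 1 to 12 rows; each row is the pose to reach, as a shift and turn from the pose commanded when the call began, along the tool's axes at that moment; what a row does not reach only later rows make up. A row lasts 1/8 s, in which the tool goes at most 62.5 mm and 10.7 degrees, less where a joint would pass 70% of its speed; a pose out of reach is approached as far as the arm can. A call with a gripper value outside its range is refused whole. "gripper" is the gripper's target within -1 to 1 (shut at 1, half-way at 0, fully open at -1), set as the call begins (left out, the last holds). The fingers move at their own pace and stop on an object; "force" is the grip in N (left out, the last holds). Time passes only in rows, so rows that repeat a pose let the fingers close. It gives the time, the measured TCP pose, the force, the opening and the grip force at its end, in the units of the state.
- arm.observe(): the state, without advancing time (a new reading comes with each control period).
- arm.capture(name): name is "scene" or "side" or "wrist"; returns a dict with "color" (480x640x3 uint8, red, green, blue), "range_z" (480x640 float32, m along the optical axis (not along the pixel's ray), 0 where there is no reading), "fovy" (degrees; the focal length in pixels is half the picture's height over the tangent of half this angle, whatever the lens; pixels are square), "cx", "cy" (the principal point, pixels), "k1" (the pictures are not rectified: a ray, as slopes to the right and down, at radius r is drawn at 1 + k1 r^2 times it, then the intrinsics apply), "extrinsics" (4x4, takes a point from world to camera coordinates). Camera axes: x right, y down, z forward; pixel columns grow to the right and rows downward; lengths in m; the calibration is good to about 2 mm. A picture is of the moment at which its call begins.
- arm.close_job(): hands the job in; it is judged then, once.
Trained networks look in a picture, given as the dict that the camera call returned (one of the last four; its "shot" number tells which), for a name from the list of things; names that differ only in an ending like _2 or _b are one class to them, and where a whole thing is asked for, a point or a joint stands for the part that bears it (a point fixed in the world has none). Each returns a list of dicts, best first, with "score" (0 to 1); they miss things now and then, are a little off and sometimes report something else, mostly with a low value. They report only what shows in the picture. A call takes as long as a camera call. They do not tell look-alikes from the thing itself.
- arm.look_for(query, picture): "position" ([x, y, z] in m, in the coordinates of the camera as it stood for that picture, good to about 4 mm: the middle of the surface that is visible of it).
The state is a dict: "clock": time; "qpos": joint angles; "joint_vel": joint speeds; "joint_efforts": joint torques, N m; "tool_pos": TCP position; "tcp_rot": TCP orientation; "wrist_force": force on the tool from outside, world axes, zero at the start; "torque": the same for the moment, N m; "gripper_width": opening from 0.0 (shut) to 1.0 (fully open); "finger_force": force on a finger pad.
Only numpy, scipy, OpenCV 4.12 (cv2) and the standard library are available. Lean on these libraries where they do the work, as an engineer would, in place of code of your own. Each camera call takes 0.05 s, during which the arm holds its last target. There are 200 camera calls.

## Working session

There is one attempt and no reset: what is moved stays moved. The work goes in short steps, Python scripts to look and compute and a tool call to move; the robot and the scene stay as the last step left them, time stands still between calls to the robot, and variables do not carry over. Pictures are saved under pics/ and viewed, at most 10 in all, crops included, and the job is handed in when it is done.

Besides the shell and the picture viewer there is one more tool, called by a JSON object that holds its "fn" and its "kwargs". move_arm: Moves the arm, as the interface text tells. Its arguments: {"type":"object","properties":{"delta_pos":{"type":"array"},"delta_rot":{"type":"array"},"gripper":{"type":"number"},"force":{"type":"number"}},"required":["delta_pos","delta_rot"]}

```bash
mkdir -p pics
cat > h.py <<'E'
import numpy as np, cv2
from workcell import arm
from scipy.spatial.transform import Rotation as R
def K(p):
    f=240/np.tan(np.radians(p["fovy"])/2); return np.array([[f,0,p["cx"]],[0,f,p["cy"]],[0,0,1.]])
def w(p,c):
    E=np.array(p["extrinsics"]); return E[:3,:3].T@(np.array(c)-E[:3,3])
def px(p,X):
    E=np.array(p["extrinsics"]); c=E[:3,:3]@np.array(X)+E[:3,3]; s=c[:2]/c[2]; s=s*(1+p["k1"]*(s@s)); k=K(p); return k[0,0]*s+[p["cx"],p["cy"]]
def cloud(p):
    k=K(p); v,u=np.mgrid[:480,:640]; d=np.array([p["k1"],0,0,0,0.])
    s=cv2.undistortPoints(np.stack([u,v],-1).reshape(-1,1,2).astype(float),k,d).reshape(480,640,2)
    z=p["range_z"]; c=np.dstack([s*z[...,None],z]); E=np.array(p["extrinsics"])
    W=(c-E[:3,3])@E[:3,:3]; W[z<=0]=np.nan; return W
def save(p,n): cv2.imwrite("pics/"+n,cv2.cvtColor(p["color"],cv2.COLOR_RGB2BGR))
E
cat > a.py <<'E'
from h import *
print(arm.observe())
for n in ["scene","side","wrist"]:
    p=arm.capture(n); save(p,n+"0.png"); print(n,p["fovy"],p["k1"],np.round(w(p,[0,0,0]),3))
    for q in ["lens_seat","amber_lens_center","ring_center","retaining_ring","beacon_base","red_lens"]:
        for r in arm.look_for(q,p)[:4]:
            X=w(p,r["position"]); print(q,round(r["score"],2),np.round(X,3),np.round(px(p,X)))
E
python3 a.py; cd pics; python3 -c "
import cv2,numpy as np
a=[cv2.resize(cv2.imread(n+'0.png'),(400,300)) for n in ['side','wrist']]
cv2.imwrite('m0.png',np.hstack(a))"
```

```text
{'clock': 0.0, 'qpos': array([ 1.48663006e+00,  3.85556732e-01,  6.62606697e-03, -5.04805486e-04,
       -1.19398553e+00, -2.58624053e-01]), 'joint_vel': array([ 7.64963214e-04,  6.09254265e-06,  1.17311627e-03, -9.63377952e-04,
        6.85556668e-05,  3.79030843e-04]), 'joint_efforts': array([-3.48071053e-04, -3.90656984e+01,  1.87403280e+01,  4.21979517e+00,
        1.10317388e-02, -1.98970829e-04]), 'tool_pos': array([0.20983739, 0.5880845 , 0.22145872]), 'tcp_rot': array([ 1.07634223e-03,  9.85331304e-01, -1.70648890e-01, -1.41364664e-04]), 'wrist_force': array([-0.3634092 , -0.69856912, -0.63446489]), 'torque': array([ 0.03076501, -0.00909351,  0.0540234 ]), 'finger_force': 0.0, 'gripper_width': 0.9998063607290235}
scene 43.3251514147254 -0.019014598146901974 [ 1.561 -0.382  1.314]
lens_seat 0.65 [ 0.602 -0.013  0.037] [299. 255.]
amber_lens_center 0.85 [ 0.404 -0.189  0.031] [216. 224.]
amber_lens_center 0.65 [ 0.455 -0.291  0.027] [186. 249.]
amber_lens_center 0.56 [ 0.351 -0.288  0.027] [177. 222.]
ring_center 0.81 [0.611 0.276 0.017] [395. 231.]
retaining_ring 0.73 [0.611 0.27  0.021] [393. 231.]
red_lens 0.57 [ 0.457 -0.287  0.028] [187. 248.]
side 43.393356407752385 -0.1676997930645103 [-0.027 -0.871  0.82 ]
lens_seat 0.6 [ 0.551 -0.036  0.035] [338. 279.]
amber_lens_center 0.81 [ 0.43  -0.3    0.027] [366. 383.]
amber_lens_center 0.69 [ 0.327 -0.295  0.028] [315. 405.]
amber_lens_center 0.61 [ 0.381 -0.197  0.032] [310. 357.]
amber_lens_center 0.29 [0.591 0.262 0.016] [284. 219.]
ring_center 0.93 [0.59  0.26  0.017] [284. 219.]
retaining_ring 0.97 [0.588 0.265 0.018] [282. 218.]
retaining_ring 0.42 [ 0.553 -0.034  0.03 ] [338. 280.]
beacon_base 0.82 [ 0.556 -0.032  0.034] [339. 278.]
beacon_base 0.28 [0.589 0.264 0.021] [283. 217.]
red_lens 0.93 [0.374 0.286 0.029] [200. 237.]
wrist 70.74533644286058 -0.013151499938444689 [0.284 0.562 0.385]
```

View pics/scene0.png

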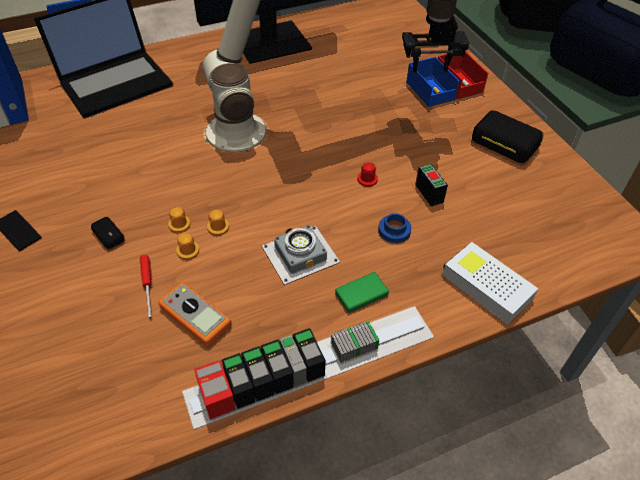

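View pics/m0.png

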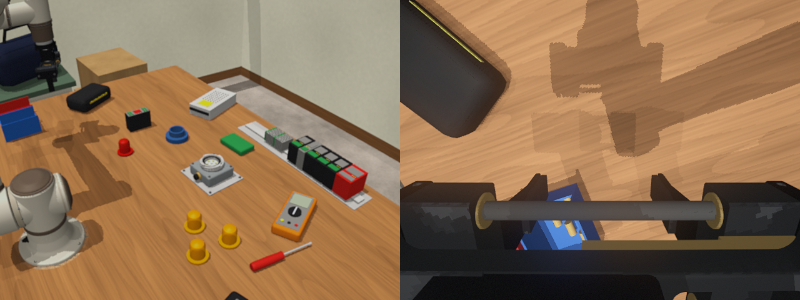

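```bash
cat > b.py <<'E'
from h import *
from scipy.optimize import least_squares
P={n:arm.capture(n) for n in ["scene","side"]}
C={n:cloud(p) for n,p in P.items()}
def fit(pts,r,c0):
    g=lambda c:np.hypot(*(pts[:,:2]-c).T)-r
    s=least_squares(g,c0,loss="soft_l1",f_scale=.002); return s.x,np.median(abs(s.fun))
for nm,c0,r,z0,z1,rr in [("lensFar",(.443,-.295),.022,.014,.044,.035),("lensB",(.39,-.193),.022,.014,.044,.035),("lensC",(.34,-.29),.022,.014,.044,.035),("ring",(.6,.268),.0465,.004,.017,.06),("collar",(.6,.268),.0315,.024,.038,.042),("rim",(.58,-.025),.035,.062,.072,.06)]:
    for n in C:
        q=C[n].reshape(-1,3); m=(np.hypot(q[:,0]-c0[0],q[:,1]-c0[1])<rr)&(q[:,2]>z0)&(q[:,2]<z1)
        if m.sum()>10: print(nm,n,m.sum(),*fit(q[m],r,c0), "zmed",np.median(q[m][:,2]))
p=P["scene"]["color"][190:300,140:340]; a=cv2.resize(p,(800,440),interpolation=cv2.INTER_CUBIC)
cv2.imwrite("pics/crop1.png",a[:,:,::-1])
E
python3 b.py
```

```text
lensFar scene 116 [ 0.44085882 -0.28729951] 0.0011045335673364794 zmed 0.030442251919269595
lensFar side 294 [ 0.44243523 -0.28718678] 0.0006545207828241133 zmed 0.029415290380916413
lensB scene 115 [ 0.38824889 -0.18251935] 0.001682421684183786 zmed 0.030068969751453838
lensB side 263 [ 0.38915803 -0.18234536] 0.0007904950210747205 zmed 0.030023257293346903
lensC scene 111 [ 0.33511922 -0.28427739] 0.0015542586157037026 zmed 0.02853983702412993
lensC side 294 [ 0.33676928 -0.28316689] 0.0007008749118750084 zmed 0.029088276411405496
ring scene 188 [0.59553146 0.28135388] 0.003845762851716561 zmed 0.009996839934484282
ring side 183 [0.59845279 0.2827937 ] 0.0015458591753959375 zmed 0.011173314491449187
collar scene 140 [0.59829093 0.28008319] 0.0035826603111772624 zmed 0.03072313218651822
collar side 204 [0.59689241 0.28026571] 0.002864509331574585 zmed 0.03120583440002642
rim scene 220 [ 0.57653925 -0.00214126] 0.0025761231240304557 zmed 0.064829039776249
rim side 251 [ 0.57458861 -0.0031963 ] 0.002046035658359535 zmed 0.06512665344887945
```

View pics/crop1.png

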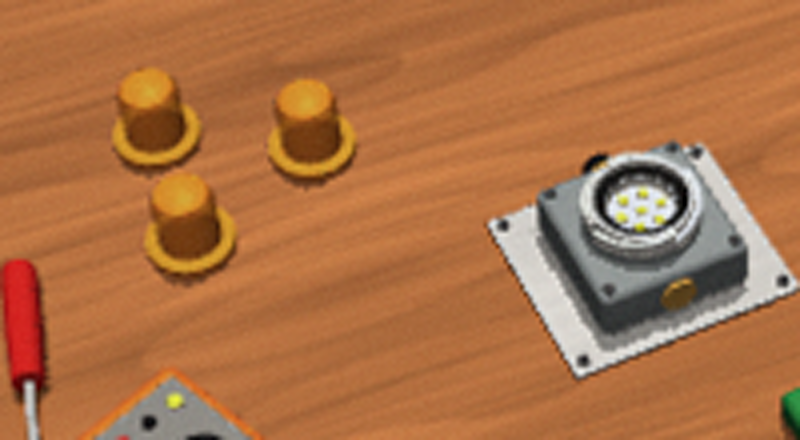

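Crop: amber lenses at scene px (178,220), (217,222), (186,246). By depth fit they sit 0.44, 0.43 and 0.526 m from the base, so the one at (186,246), world (0.442, -0.287), is the farthest and is the one to take. On the way I stop over the beacon, px (300,240), to measure it with the wrist camera.

{"fn": "move_arm", "kwargs": {"delta_pos": [[37,17.5,-2.7],[37,17.5,-2.7],[37,17.5,-2.7],[37,17.5,-2.7],[37,17.5,-2.7],[37,17.5,-2.7],[37,17.5,-2.7],[46,43,-2.7],[46,43,-2.7],[46,43,-2.7],[46,43,-2.7],[46,43,-2.7]], "delta_rot": [[0,0,0],[0,0,0],[0,0,0],[0,0,0],[0,0,0],[0,0,0],[0,0,0],[0,0,0],[0,0,0],[0,0,0],[0,0,0],[0,0,0]]}}

```text
clock: 2.65
tool_pos: [0.4981, 0.0261, 0.2499]
tcp_rot: [-0.0, 0.985, -0.172, 0.0]
wrist_force: [-0.2, 0.6, -0.8]
gripper_width: 0.999
finger_force: 0.0
```

```bash
cat > c.py <<'E'
from h import *
from scipy.optimize import least_squares
p=arm.capture("wrist"); save(p,"w1.png"); W=cloud(p); q=W.reshape(-1,3)
print(arm.observe()["qpos"].round(3), arm.observe()["tool_pos"])
m=(np.hypot(q[:,0]-.575,q[:,1]+.003)<.06)&(q[:,2]>.0655-.003)&(q[:,2]<.0705)
P=q[m]; print(len(P),np.median(P[:,2]))
c=np.array([.575,-.003])
th=lambda c:(np.degrees(np.arctan2(P[:,1]-c[1],P[:,0]-c[0]))//10).astype(int)
for _ in range(4):
    r=np.hypot(*(P[:,:2]-c).T); t=th(c); 
    o=[];i=[]
    for k in set(t):
        s=P[t==k]; rr=r[t==k]; j=np.argsort(rr); o.append(s[j[-3:]].mean(0)[:2]); i.append(s[j[:3]].mean(0)[:2])
    out=[]
    for S in(o,i):
        S=np.array(S); f=least_squares(lambda v:np.hypot(*(S-v[:2]).T)-v[2],[*c,.035],loss="soft_l1",f_scale=.001); out.append(f.x)
    c=(out[0][:2]+out[1][:2])/2
print(np.round(out,4),len(o))
E
python3 c.py
```

```text
[ 3.770e-01  1.480e-01 -2.490e-01  1.000e-03 -1.174e+00  8.460e-01] [0.49813089 0.02544459 0.24993469]
1663 0.06629200175019823
[[5.736e-01 5.000e-04 4.040e-02]
 [5.737e-01 1.000e-04 3.160e-02]] 36
```

View pics/w1.png

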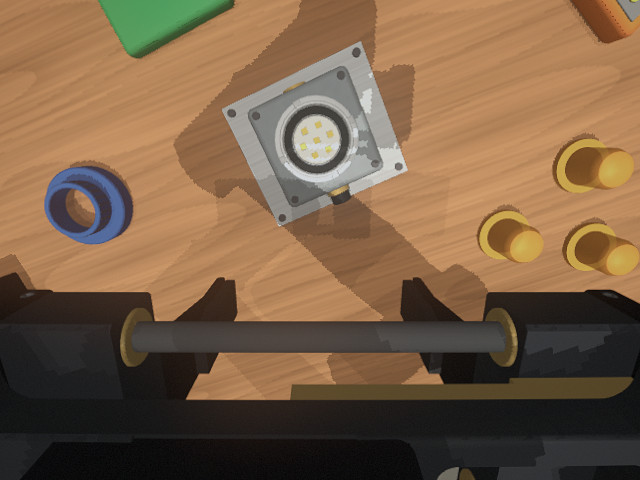

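Wrist picture: seat at px (317,140), ring (88,205), wanted lens (590,165), i.e. the outermost of the three. Seat fits to (0.5737, 0.0003), radii as expected. Next, a near look at the lens.

{"fn": "move_arm", "kwargs": {"delta_pos": [[-1.5,31.5,5],[-1.5,31.5,5],[-1.5,31.5,5],[-1.5,31.5,5],[-1.5,31.5,5],[-1.5,31.5,5],[-1.5,31.5,5],[-1.5,31.5,5]], "delta_rot": [[0,0,0],[0,0,0],[0,0,0],[0,0,0],[0,0,0],[0,0,0],[0,0,0],[0,0,0]]}}

```text
clock: 3.7
tool_pos: [0.3796, -0.2617, 0.1999]
tcp_rot: [0.0, 0.986, -0.17, 0.0]
wrist_force: [-0.2, 0.7, 0.1]
gripper_width: 1.0
finger_force: 0.0
```

```bash
cat >> h.py <<'E'
from scipy.optimize import least_squares
def circ(q,c0,r,z0,z1,rr):
    m=(np.hypot(q[:,0]-c0[0],q[:,1]-c0[1])<rr)&(q[:,2]>z0)&(q[:,2]<z1); P=q[m][:,:2]
    s=least_squares(lambda c:np.hypot(*(P-c).T)-r,c0,loss="soft_l1",f_scale=.001); return s.x.round(4),len(P),np.median(abs(s.fun)).round(4)
def edge(q,c0,z0,z1,rr,side=1):
    # outer (side=1)/inner edge circle of a flat annulus at known height
    c=np.array(c0,float); P=q[(np.hypot(q[:,0]-c[0],q[:,1]-c[1])<rr)&(q[:,2]>z0)&(q[:,2]<z1)][:,:2]
    for _ in range(4):
        d=P-c; r=np.hypot(*d.T)*side; t=(np.degrees(np.arctan2(d[:,1],d[:,0]))//10); S=[]
        for k in set(t): s=P[t==k]; S.append(s[np.argsort(r[t==k])[-3:]].mean(0))
        S=np.array(S); f=least_squares(lambda v:np.hypot(*(S-v[:2]).T)-v[2],[*c,.035],loss="soft_l1",f_scale=.001); c=f.x[:2]
    return f.x.round(4),len(S)
def tool():
    s=arm.observe(); r=R.from_quat(np.roll(s["tcp_rot"],-1)); return s,r
def go(X):
    s,r=tool(); return (r.inv().apply(np.array(X)-s["tool_pos"])*100).round(2)
E
python3 - <<'E'
from h import *
p=arm.capture("wrist"); q=cloud(p).reshape(-1,3)
print(circ(q,(.442,-.287),.022,.012,.044,.03)); print(edge(q,(.442,-.287),.005,.011,.04)); print(edge(q,(.442,-.287),.044,.070,.03))
s,r=tool(); print(s["tool_pos"],s["qpos"][[0,5]]); print(r.as_matrix().round(4))
print(go([.442,-.287,.2]))
E
```

```text
(array([ 0.4401, -0.2864]), 1, np.float64(0.0))
(array([ 0.4405, -0.2855,  0.0311]), 36)
(array([ 0.4405, -0.2856,  0.0215]), 36)
[ 0.37965842 -0.26160088  0.19991896] [-0.24940576  1.47976048]
[[ 9.426e-01 -3.339e-01  9.000e-04]
 [-3.339e-01 -9.426e-01 -2.000e-04]
 [ 9.000e-04 -1.000e-04 -1.000e+00]]
[ 6.72  0.31 -0.  ]
```

{"fn": "move_arm", "kwargs": {"delta_pos": [[6.5,0.2,4],[6.5,0.2,9],[6.5,0.2,13],[6.5,0.2,16],[6.5,0.2,18],[6.5,0.2,18.6],[6.5,0.2,18.6]], "delta_rot": [[0,0,0],[0,0,0],[0,0,0],[0,0,0],[0,0,0],[0,0,0],[0,0,0]]}}

```text
clock: 4.62
tool_pos: [0.4401, -0.2858, 0.0138]
tcp_rot: [0.0, 0.985, -0.17, 0.0]
wrist_force: [0.7, -0.7, -0.4]
gripper_width: 1.001
finger_force: 0.0
```

{"fn": "move_arm", "kwargs": {"delta_pos": [[0,0,0],[0,0,0],[0,0,0],[0,0,0],[0,0,0],[0,0,0]], "delta_rot": [[0,0,0],[0,0,0],[0,0,0],[0,0,0],[0,0,0],[0,0,0]], "gripper": 1, "force": 10}}

```text
clock: 5.38
tool_pos: [0.4393, -0.2863, 0.0136]
tcp_rot: [0.0, 0.985, -0.171, 0.0]
wrist_force: [0.4, 0.5, 1.2]
gripper_width: 0.5
finger_force: 10.0
```

{"fn": "move_arm", "kwargs": {"delta_pos": [[0,0,-1],[0,0,-4],[0,0,-8],[0,0,-12],[0.7,-6,-13],[1.3,-12,-13],[2,-18,-13],[2.6,-24,-13],[3,-29,-13],[3.1,-31,-13],[3.1,-31.4,-13],[3.1,-31.4,-13]], "delta_rot": [[0,0,0],[0,0,0],[0,0,0],[0,0,0],[0,0,0],[0,0,0],[0,0,0],[0,0,0],[0,0,0],[0,0,0],[0,0,0],[0,0,0]]}}

```text
clock: 6.88
tool_pos: [0.5734, -0.0018, 0.1435]
tcp_rot: [0.0, 0.985, -0.171, -0.0]
wrist_force: [-0.2, 0.1, -0.6]
gripper_width: 0.504
finger_force: 10.0
```

Run:
```python
from h import *
p=arm.capture("wrist"); save(p,"w2.png"); W=cloud(p); q=W.reshape(-1,3)
s,r=tool(); T=s["tool_pos"]; print(T,s["finger_force"],s["gripper_width"]); print(go([.5737,.0003,T[2]]))
t=r.inv().apply(q-T)
# lens points in the tool frame: y within +-35mm
m=(abs(t[:,1])<.034)&(abs(t[:,0])<.04)&(t[:,2]>-.05)&(t[:,2]<.03)
L=t[m]; print(len(L),np.nanmin(L,0).round(4),np.nanmax(L,0).round(4))
for a in np.arange(-.046,.026,.006):
    B=L[(L[:,2]>a)&(L[:,2]<a+.006)&(abs(L[:,1])<.008)]
    if len(B): print(round(a,3),len(B),np.median(B[:,0]).round(4),B[:,0].max().round(4))
np.save("L.npy",L)
print(edge(q,(.5737,.0003),.0625,.0705,.06))
```

```text
[ 0.57331166 -0.0021637   0.14355785] 9.999878906237427 0.5026788424146331
[-0.05 -0.25 -0.  ]
12174 [-0.0188 -0.034  -0.05  ] [0.0322 0.034  0.0135]
-0.046 1629 0.0122 0.0202
-0.04 467 0.02 0.0225
-0.034 274 0.0217 0.0229
-0.028 181 0.022 0.0228
-0.022 176 0.0219 0.0229
-0.016 146 0.0219 0.0228
-0.01 136 0.0219 0.0228
-0.004 126 0.022 0.0229
0.002 648 0.0265 0.0321
0.008 72 0.0316 0.0322
(array([0.5737, 0.0007, 0.0409]), 22)
```

View pics/w2.png

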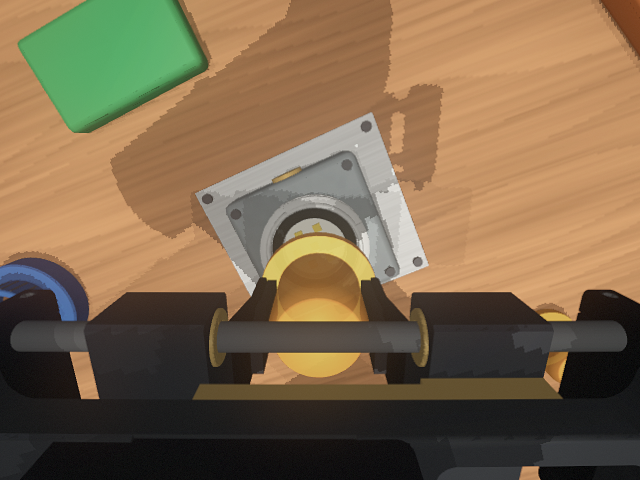

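The lens hangs centred and upright between the fingers, px (318,300), with the neck behind it at (315,225). Lowering to just above the rim, then one more check.

{"fn": "move_arm", "kwargs": {"delta_pos": [[0,-0.27,2],[0,-0.27,4],[0,-0.27,5],[0,-0.27,5]], "delta_rot": [[0,0,0],[0,0,0],[0,0,0],[0,0,0]]}}

```text
clock: 7.42
tool_pos: [0.5744, 0.0006, 0.0931]
tcp_rot: [0.0, 0.985, -0.171, -0.001]
wrist_force: [0.1, -0.3, -0.3]
gripper_width: 0.504
finger_force: 10.0
```

Run:
```python
from h import *
p=arm.capture("wrist"); W=cloud(p); q=W.reshape(-1,3)
s,r=tool(); T=s["tool_pos"]; print(T,s["finger_force"]); print(go([.5737,.0004,T[2]]))
t=r.inv().apply(q-T); u=t.copy(); u[:,2]*=1
print("flange tool", edge(t,(0,0),.003,.012,.045))
c=edge(q,(.5737,.0004),.0625,.0695,.06); print(c, "rim in tool", go([*c[0][:2],T[2]]))
B=t[(t[:,2]>.012)&(t[:,2]<.017)&(np.hypot(t[:,0],t[:,1])<.04)]; print(len(B))
```

```text
[0.57502972 0.00087771 0.09384991] 9.999867985316087
[-0.11  0.09 -0.  ]
flange tool (array([0.0031, 0.0012, 0.029 ]), 19)
(array([0.5737, 0.0007, 0.0409]), 22) rim in tool [-0.12  0.06 -0.  ]
70
```

{"fn": "move_arm", "kwargs": {"delta_pos": [[-0.06,0.04,0.5],[-0.06,0.04,0.9],[-0.06,0.04,1.2],[-0.06,0.04,1.4],[-0.06,0.04,1.5]], "delta_rot": [[0,0,0],[0,0,0],[0,0,0],[0,0,0],[0,0,0]]}}

```text
clock: 8.1
tool_pos: [0.5742, 0.0014, 0.0784]
tcp_rot: [0.0, 0.985, -0.17, -0.0]
wrist_force: [-0.3, 0.3, -1.0]
gripper_width: 0.5
finger_force: 10.0
```

{"fn": "move_arm", "kwargs": {"delta_pos": [[0,0,0.15],[0,0,0.3],[0,0,0.4],[0,0,0.42],[0,0,0.42]], "delta_rot": [[0,0,0],[0,0,0],[0,0,0],[0,0,0],[0,0,0]]}}

```text
clock: 8.72
tool_pos: [0.5742, 0.0013, 0.0744]
tcp_rot: [0.0, 0.985, -0.171, -0.0]
wrist_force: [-0.1, 0.1, -0.8]
gripper_width: 0.501
finger_force: 10.0
```

{"fn": "move_arm", "kwargs": {"delta_pos": [[0,0,0.03],[0,0,0.06],[0,0,0.08],[0,0,0.08]], "delta_rot": [[0,0,0],[0,0,0],[0,0,0],[0,0,0]]}}

```text
clock: 9.22
tool_pos: [0.5743, 0.0013, 0.0741]
tcp_rot: [0.0, 0.985, -0.17, 0.0]
wrist_force: [-2.1, 0.4, 4.9]
gripper_width: 0.498
finger_force: 10.0
```

Contact at the right height (TCP 74.1 mm puts the underside on the 60.5 mm ledge). Releasing and backing off.

{"fn": "move_arm", "kwargs": {"delta_pos": [[0,0,0],[0,0,0],[0,0,0],[0,0,0],[0,0,-2],[0,0,-6],[0,0,-10],[-4,-2,-14],[-6,-4,-16],[-6,-4,-16]], "delta_rot": [[0,0,0],[0,0,0],[0,0,0],[0,0,0],[0,0,0],[0,0,0],[0,0,0],[0,0,0],[0,0,0],[0,0,0]], "gripper": -1}}

```text
clock: 10.48
tool_pos: [0.5315, 0.0606, 0.2358]
tcp_rot: [-0.001, 0.986, -0.169, 0.002]
wrist_force: [-0.2, -0.3, -1.3]
gripper_width: 1.0
finger_force: 0.0
```

Run:
```python
from h import *
p=arm.capture("wrist"); save(p,"w3.png"); q=cloud(p).reshape(-1,3)
for z0,z1,rr in[(.0665,.0715,.036),(.100,.112,.03)]:
    try: print(edge(q,(.574,.0007),z0,z1,rr))
    except Exception as e: print(e)
m=np.hypot(q[:,0]-.574,q[:,1]-.0007); F=q[(m<.030)&(m>.025)&(q[:,2]>.06)&(q[:,2]<.08)]
A=np.c_[F[:,:2]-F[:,:2].mean(0),np.ones(len(F))]; print("flange z, slopes",np.linalg.lstsq(A,F[:,2],rcond=None)[0],len(F), "top",np.nanmax(q[(m<.015)][:,2]))
print(tool()[0]["tool_pos"],tool()[0]["qpos"][[0,5]])
p=arm.capture("scene"); 
for r in arm.look_for("ring_center",p)[:1]: print(w(p,r["position"]))
```

```text
(array([0.5739, 0.0007, 0.0356]), 36)
(array([0.575 , 0.0008, 0.0216]), 36)
flange z, slopes [0.00010254 0.00099484 0.06864435] 691 top 0.1226937407557648
[0.53111495 0.05978169 0.23412952] [0.415611   0.81395408]
[0.60936561 0.27957473 0.01577883]
```

View pics/w3.png

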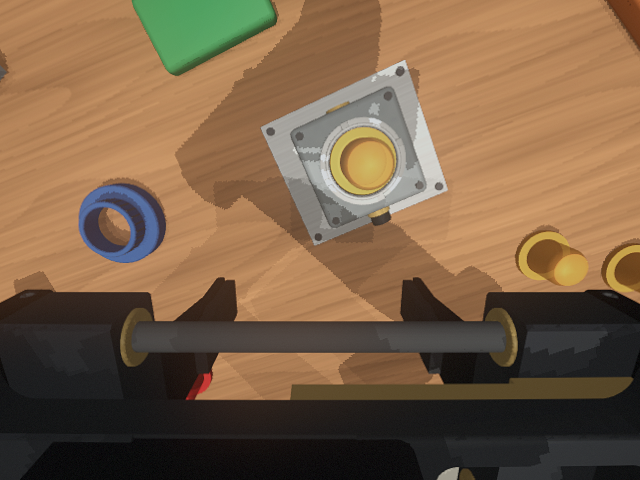

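Lens seated flat: flange top at 68.6 mm (68.5 expected), centred in the neck at px (365,160). Now the ring, at px (122,222).

{"fn": "move_arm", "kwargs": {"delta_pos": [[-7.7,-23,3.5],[-7.7,-23,3.5],[-7.7,-23,3.5],[-7.7,-23,3.5],[-7.7,-23,3.5],[-7.7,-23,3.5]], "delta_rot": [[0,0,0],[0,0,0],[0,0,0],[0,0,0],[0,0,0],[0,0,0]]}}

```text
clock: 11.38
tool_pos: [0.5359, 0.3007, 0.1969]
tcp_rot: [0.001, 0.985, -0.171, -0.001]
wrist_force: [-0.4, -0.7, 0.6]
gripper_width: 0.995
finger_force: 0.0
```

Run:
```python
from h import *
p=arm.capture("wrist"); save(p,"w4.png"); q=cloud(p).reshape(-1,3)
for a in [(.017,.023,.06),(.039,.045,.04)]:
    c=edge(q,(.597,.281),*a); print(c)
print("inner",edge(q,c[0][:2],.039,.045,.04,-1))
s,r=tool(); print(s["tool_pos"],s["qpos"][[0,5]], go([*c[0][:2],.024]))
```

```text
(array([0.5965, 0.2839, 0.0463]), 36)
(array([0.5964, 0.284 , 0.0313]), 36)
inner (array([0.5964, 0.2839, 0.0256]), 36)
[0.53612348 0.3002709  0.19758183] [0.77365951 0.45283842] [ 6.24 -0.54 17.35]
```

{"fn": "move_arm", "kwargs": {"delta_pos": [[6.2,-0.5,5],[6.2,-0.5,10],[6.2,-0.5,14],[6.2,-0.5,16],[6.2,-0.5,17],[6.2,-0.5,17.3],[6.2,-0.5,17.3]], "delta_rot": [[0,0,0],[0,0,0],[0,0,0],[0,0,0],[0,0,0],[0,0,0],[0,0,0]]}}

```text
clock: 12.3
tool_pos: [0.5967, 0.2856, 0.0267]
tcp_rot: [-0.001, 0.985, -0.171, 0.001]
wrist_force: [0.9, 0.7, -0.2]
gripper_width: 1.001
finger_force: 0.0
```

{"fn": "move_arm", "kwargs": {"delta_pos": [[0,0,0],[0,0,0],[0,0,0],[0,0,0],[0,0,0]], "delta_rot": [[0,0,0],[0,0,0],[0,0,0],[0,0,0],[0,0,0]], "gripper": 1, "force": 40}}

```text
clock: 12.92
tool_pos: [0.596, 0.2856, 0.0259]
tcp_rot: [0.0, 0.985, -0.17, 0.0]
wrist_force: [-0.6, -0.6, 2.9]
gripper_width: 0.721
finger_force: 40.0
```

{"fn": "move_arm", "kwargs": {"delta_pos": [[0,0,-1],[0,0,-5],[0,0,-10],[0,0,-15],[1.5,5.5,-16.5],[3,11,-16.5],[4.4,16.5,-16.5],[5.9,22,-16.5],[7,26,-16.5],[7.3,27.3,-16.5],[7.3,27.6,-16.5],[7.3,27.6,-16.5]], "delta_rot": [[0,0,0],[0,0,0],[0,0,0],[0,0,0],[0,0,0],[0,0,0],[0,0,0],[0,0,0],[0,0,0],[0,0,0],[0,0,0],[0,0,0]]}}

```text
clock: 14.42
tool_pos: [0.5722, 0.0019, 0.1906]
tcp_rot: [-0.0, 0.985, -0.17, 0.0]
wrist_force: [1.2, 0.1, -2.4]
gripper_width: 0.72
finger_force: 40.0
```

{"fn": "move_arm", "kwargs": {"delta_pos": [[0,0,0],[0,0,0]], "delta_rot": [[0,0,0],[0,0,0]]}}

```text
clock: 14.68
tool_pos: [0.5721, 0.002, 0.1904]
tcp_rot: [-0.0, 0.985, -0.17, -0.0]
wrist_force: [-0.9, 0.3, -1.9]
gripper_width: 0.717
finger_force: 40.0
```

Run:
```python
from h import *
p=arm.capture("wrist"); save(p,"w5.png"); q=cloud(p).reshape(-1,3)
s,r=tool(); T=s["tool_pos"]; t=r.inv().apply(q-T)
print(T,s["gripper_width"],s["qpos"][[0,5]], go([.5742,.0007,T[2]]))
h=np.hypot(t[:,0],t[:,1])
for a in np.arange(-.02,.032,.004):
    B=t[(t[:,2]>a)&(t[:,2]<a+.004)&(abs(t[:,1])<.008)&(h<.06)]
    if len(B)>5: print(round(a,3),len(B),np.percentile(B[:,0],98).round(4),B[:,2].mean().round(4))
B=t[(t[:,2]>.0)&(t[:,2]<.026)&(h<.06)&(t[:,0]>.01)]
B2=B[np.hypot(B[:,0],B[:,1])>.042]
f=least_squares(lambda v:np.hypot(*(B2[:,:2]-v).T)-.0465,[0,0],loss="soft_l1",f_scale=.001);print(f.x,len(B2))
print("rim",edge(q,(.574,.0007),.0625,.0705,.06))
```

```text
[0.5721198  0.00181601 0.19045744] 0.7155107615861136 [0.28623949 0.94289097] [ 0.23  0.04 -0.  ]
-0.02 546 0.0316 -0.0167
-0.016 348 0.0323 -0.0151
-0.012 87 0.0328 -0.01
-0.008 76 0.0327 -0.0062
-0.004 75 0.0327 -0.002
0.0 59 0.0386 0.002
0.004 941 0.0468 0.0056
0.008 48 0.0473 0.0099
0.012 40 0.0473 0.0139
0.016 41 0.0473 0.0182
0.02 29 0.0473 0.0222
0.024 14 0.047 0.0248
[-0.00124369  0.00011802] 2809
rim (array([5.738e-01, 5.000e-04, 4.050e-02]), 22)
```

View pics/w5.png

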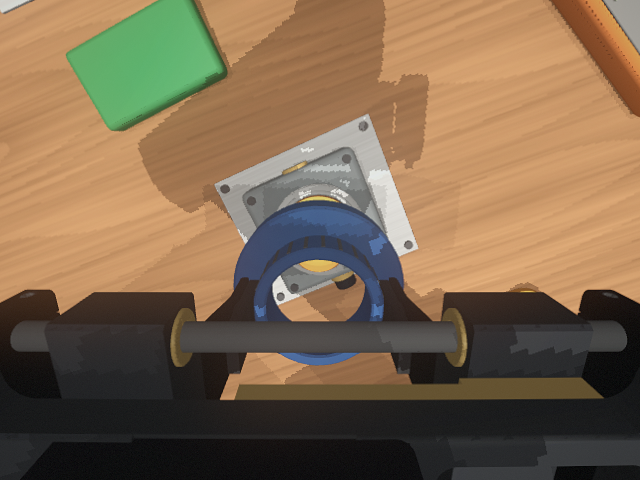

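The ring hangs level at px (318,285), with the lens beneath it. Correcting +1.7 mm in x and +0.4 mm in y, then lowering over the dome.

{"fn": "move_arm", "kwargs": {"delta_pos": [[0.17,0.04,0],[0.17,0.04,1.5],[0.17,0.04,3.5],[0.17,0.04,5.5],[0.17,0.04,7],[0.17,0.04,8],[0.17,0.04,8.5],[0.17,0.04,8.5]], "delta_rot": [[0,0,0],[0,0,0],[0,0,0],[0,0,0],[0,0,0],[0,0,0],[0,0,0],[0,0,0]]}}

```text
clock: 15.72
tool_pos: [0.5736, 0.0001, 0.1055]
tcp_rot: [0.0, 0.985, -0.171, 0.0]
wrist_force: [0.1, -0.2, -1.5]
gripper_width: 0.719
finger_force: 40.0
```

{"fn": "move_arm", "kwargs": {"delta_pos": [[0,0,0.25],[0,0,0.5],[0,0,0.75],[0,0,1],[0,0,1.1],[0,0,1.1]], "delta_rot": [[0,0,0],[0,0,0],[0,0,0],[0,0,0],[0,0,0],[0,0,0]]}}

```text
clock: 16.48
tool_pos: [0.5735, 0.0001, 0.0945]
tcp_rot: [0.0, 0.985, -0.171, -0.0]
wrist_force: [0.6, -0.3, -1.2]
gripper_width: 0.713
finger_force: 40.0
```

{"fn": "move_arm", "kwargs": {"delta_pos": [[0,0,0.1],[0,0,0.2],[0,0,0.3],[0,0,0.35]], "delta_rot": [[0,0,0],[0,0,0],[0,0,0],[0,0,0]]}}

```text
clock: 16.98
tool_pos: [0.5736, 0.0001, 0.0916]
tcp_rot: [0.0, 0.985, -0.17, 0.0]
wrist_force: [-1.5, -0.3, 4.2]
gripper_width: 0.716
finger_force: 40.0
```

Contact 13 mm above home, at the top of the expected rest range. Starting the clockwise turn (+z of the tool) while sinking 0.089 mm/deg.

{"fn": "move_arm", "kwargs": {"delta_pos": [[0,0,0.07],[0,0,0.14],[0,0,0.21],[0,0,0.27],[0,0,0.27]], "delta_rot": [[0,0,8],[0,0,16],[0,0,24],[0,0,30],[0,0,30]]}}

```text
clock: 17.6
tool_pos: [0.5741, 0.0004, 0.0891]
tcp_rot: [-0.001, 0.908, -0.419, 0.001]
wrist_force: [-0.4, 0.9, 3.3]
gripper_width: 0.716
finger_force: 40.0
```

```bash
python3 -c "
from h import *
s,r=tool();print(s['torque'],s['wrist_force'],s['tool_pos'],s['qpos'][5],r.as_euler('ZYX',degrees=True))"
```

```text
[ 0.42896128  0.21274052 -0.19118395] [-0.41584288  0.88759469  3.32332516] [5.74060466e-01 4.33782678e-04 8.90869147e-02] 0.42249835531434893 [-4.95861436e+01 -3.78604576e-02 -1.79916467e+02]
```

{"fn": "move_arm", "kwargs": {"delta_pos": [[0,0,0.09],[0,0,0.18],[0,0,0.27],[0,0,0.36],[0,0,0.44],[0,0,0.53],[0,0,0.62],[0,0,0.71],[0,0,0.71]], "delta_rot": [[0,0,10],[0,0,20],[0,0,30],[0,0,40],[0,0,50],[0,0,60],[0,0,70],[0,0,80],[0,0,80]]}}

```text
clock: 18.73
tool_pos: [0.5743, 0.0007, 0.082]
tcp_rot: [0.001, -0.427, 0.904, -0.0]
wrist_force: [-0.7, 2.9, 4.0]
gripper_width: 0.713
finger_force: 40.0
```

```bash
python3 -c "
from h import *
s,r=tool();print(s['torque'],s['wrist_force'],s['tool_pos'],s['qpos'][5],s['clock'])"
```

```text
[ 0.97509243  0.10143192 -0.12692359] [-0.6939079   2.90216054  3.99025738] [0.57434135 0.0007132  0.08197559] -0.9715560005109813 18.725
```

{"fn": "move_arm", "kwargs": {"delta_pos": [[0,0,0.07],[0,0,0.14],[0,0,0.21],[0,0,0.25],[0,0,0.25]], "delta_rot": [[0,0,8],[0,0,16],[0,0,24],[0,0,28],[0,0,28]]}}

```text
clock: 19.35
tool_pos: [0.5743, 0.0004, 0.0795]
tcp_rot: [0.001, -0.196, 0.981, 0.0]
wrist_force: [-0.8, 1.1, 5.0]
gripper_width: 0.719
finger_force: 40.0
```

```bash
python3 -c "
from h import *
s,r=tool();print(s['torque'],s['wrist_force'],s['tool_pos'],s['qpos'][5],r.as_euler('ZYX',degrees=True)[0])"
```

```text
[ 0.77480912  0.05985134 -0.13958086] [-0.78598408  1.05143497  4.97772215] [5.74296301e-01 4.37483914e-04 7.94710252e-02] -1.4596537946727022 -157.4233987488048
```

{"fn": "move_arm", "kwargs": {"delta_pos": [[0,0,0.05],[0,0,0.09],[0,0,0.09]], "delta_rot": [[0,0,5],[0,0,10],[0,0,10]]}}

```text
clock: 19.73
tool_pos: [0.5744, 0.0004, 0.0786]
tcp_rot: [0.001, -0.109, 0.994, 0.0]
wrist_force: [0.3, 2.1, 5.6]
gripper_width: 0.713
finger_force: 40.0
```

```bash
python3 -c "
from h import *
s,r=tool();print(s['torque'],s['wrist_force'],s['tool_pos'],s['qpos'][5],r.as_euler('ZYX',degrees=True)[0])"
```

```text
[ 0.72525125 -0.12080455 -0.11197011] [0.29569351 2.09273356 5.57705392] [5.74437534e-01 3.96400412e-04 7.85768464e-02] -1.6349369394908864 -167.46244837370324
```

{"fn": "move_arm", "kwargs": {"delta_pos": [[0,0,0.03],[0,0,0.06],[0,0,0.06]], "delta_rot": [[0,0,3],[0,0,6],[0,0,6]]}}

```text
clock: 20.1
tool_pos: [0.5743, 0.0003, 0.0782]
tcp_rot: [0.001, -0.057, 0.998, 0.0]
wrist_force: [-1.4, 1.4, 6.8]
gripper_width: 0.718
finger_force: 40.0
```

```bash
python3 -c "
from h import *
s,r=tool();print(s['torque'],s['wrist_force'],s['tool_pos'],s['qpos'][5],r.as_euler('ZYX',degrees=True)[0])"
```

```text
[ 0.73784761  0.15099689 -0.06916179] [-1.39145235  1.44642373  6.83604092] [5.74267989e-01 2.58375094e-04 7.81619307e-02] -1.7396370114016682 -173.46178278856212
```

{"fn": "move_arm", "kwargs": {"delta_pos": [[0,0,0.03],[0,0,0.05],[0,0,0.05]], "delta_rot": [[0,0,3],[0,0,6],[0,0,6]]}}

```text
clock: 20.48
tool_pos: [0.5746, 0.0001, 0.0781]
tcp_rot: [0.001, -0.005, 1.0, -0.0]
wrist_force: [-1.1, 1.5, 8.4]
gripper_width: 0.715
finger_force: 40.0
```

```bash
python3 -c "
from h import *
s,r=tool();print(s['torque'],s['wrist_force'],s['tool_pos'],s['qpos'][5],r.as_euler('ZYX',degrees=True)[0])"
```

```text
[ 0.48052827  0.13918584 -0.13463255] [-1.09091796  1.46783807  8.36654582] [5.74595244e-01 7.14742050e-05 7.81289053e-02] -1.844277699400171 -179.44277521615587
```

{"fn": "move_arm", "kwargs": {"delta_pos": [[0,0,0.02],[0,0,0.04],[0,0,0.04]], "delta_rot": [[0,0,4],[0,0,8],[0,0,8]]}}

```text
clock: 20.85
tool_pos: [0.5749, -0.0, 0.0781]
tcp_rot: [0.002, 0.065, 0.998, -0.0]
wrist_force: [-0.4, 0.8, 9.4]
gripper_width: 0.718
finger_force: 40.0
```

```bash
cat > d.py <<'E'
from h import *
s,r=tool();print(s['torque'],s['wrist_force'],s['tool_pos'],s['qpos'][5],r.as_euler('ZYX',degrees=True)[0])
p=arm.capture("wrist"); q=cloud(p).reshape(-1,3); h=np.hypot(q[:,0]-.5742,q[:,1]-.0005); B=q[(h>.036)&(h<.044)&(q[:,2]>.05)]
A=np.c_[B[:,:2]-[.5742,.0005],np.ones(len(B))]; f=least_squares(lambda v:A@v-B[:,2],[0,0,.073],loss="soft_l1",f_scale=.001); print("shoulder z (home .0725)",f.x,len(B))
E
python3 d.py
```

```text
[ 0.3221127   0.12342286 -0.10499561] [-0.35150201  0.84633678  9.41077521] [ 5.74937784e-01 -4.12727155e-05  7.81301313e-02] -1.984084726914287 172.55777962541163
shoulder z (home .0725) [-0.53699462  0.15758665  0.15438646] 20571
```

```bash
cat > d.py <<'E'
from h import *
s,r=tool();print(s['torque'],s['wrist_force'],s['tool_pos'],s['qpos'][5],r.as_euler('ZYX',degrees=True)[0])
for n in ["wrist","side","scene"]:
    p=arm.capture(n); save(p,"d_%s.png"%n); q=cloud(p).reshape(-1,3); h=np.hypot(q[:,0]-.5742,q[:,1]-.0005); B=q[(h>.036)&(h<.044)&(q[:,2]>.064)&(q[:,2]<.085)]
    A=np.c_[B[:,:2]-[.5742,.0005],np.ones(len(B))]; f=least_squares(lambda v:A@v-B[:,2],[0,0,.073],loss="soft_l1",f_scale=.001); print(n,"shoulder z (home .0725)",f.x.round(4),len(B),B.mean(0).round(3))
a=cv2.imread("pics/d_wrist.png"); b=cv2.resize(cv2.imread("pics/d_side.png")[220:340,260:420],(400,300),interpolation=2)
cv2.imwrite("pics/d1.png",np.hstack([cv2.resize(a,(400,300)),b]))
E
python3 d.py
```

```text
[ 0.31621818  0.09679778 -0.1562169 ] [-0.75001976  0.33008724  9.85874749] [ 5.74918236e-01 -4.75521538e-05  7.81232029e-02] -1.9838587489019517 172.5658326834092
wrist shoulder z (home .0725) [ 0.0081 -0.0018  0.073 ] 3293 [0.546 0.004 0.073]
side shoulder z (home .0725) [-0.0002 -0.0208  0.072 ] 211 [ 0.563 -0.016  0.073]
scene shoulder z (home .0725) [-0.037   0.0154  0.0738] 120 [ 0.599 -0.005  0.073]
```

View pics/d1.png

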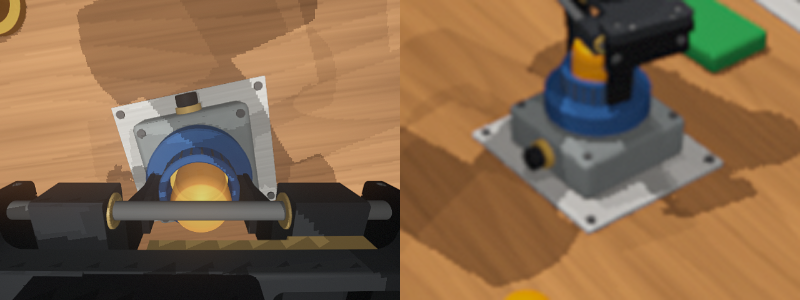

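Picture: ring sits level on the neck with the dome through its hole (wrist px (200,170) of the left half). Shoulder ≈73.0 mm vs 72.5 at home, so nearly down. Turning on until the torque rises.

{"fn": "move_arm", "kwargs": {"delta_pos": [[0,0,0.01],[0,0,0.02],[0,0,0.02]], "delta_rot": [[0,0,4],[0,0,8],[0,0,8]]}}

```text
clock: 21.42
tool_pos: [0.5749, -0.0, 0.0781]
tcp_rot: [0.002, 0.134, 0.991, 0.0]
wrist_force: [-1.9, 0.2, 10.9]
gripper_width: 0.719
finger_force: 40.0
```

```bash
cat > e.py <<'E'
from h import *
s,r=tool();print(s['torque'],s['wrist_force'],s['tool_pos'],s['joint_efforts'][5],s['qpos'][5],r.as_euler('ZYX',degrees=True)[0])
E
python3 e.py
```

```text
[ 0.26993243  0.19121346 -0.28813798] [-1.91193877  0.22713326 10.89493263] [ 5.74917410e-01 -3.32143012e-05  7.81046028e-02] 0.22287346422672272 -2.1238418449459884 164.55691186217265
```

{"fn": "move_arm", "kwargs": {"delta_pos": [[0,0,0],[0,0,0],[0,0,0]], "delta_rot": [[0,0,5],[0,0,10],[0,0,10]]}}

```text
clock: 21.8
tool_pos: [0.575, -0.0001, 0.078]
tcp_rot: [0.002, 0.219, 0.976, -0.0]
wrist_force: [-0.8, 0.1, 10.0]
gripper_width: 0.711
finger_force: 40.0
```

```bash
python3 e.py
```

```text
[0.0031178  0.0828556  0.27295644] [-0.82201416  0.112616    9.97257569] [ 5.75021787e-01 -9.05177532e-05  7.80407649e-02] -0.2905858587473631 -2.296472154181587 154.7278662458604
```

{"fn": "move_arm", "kwargs": {"delta_pos": [[0,0,0],[0,0,0]], "delta_rot": [[0,0,2],[0,0,2]]}}

```text
clock: 22.05
tool_pos: [0.5753, -0.0003, 0.0781]
tcp_rot: [0.002, 0.234, 0.972, -0.001]
wrist_force: [-0.2, -0.6, 8.4]
gripper_width: 0.715
finger_force: 40.0
```

```bash
python3 e.py
```

```text
[-0.12181352 -0.07976207  1.2904327 ] [-0.22801147 -0.55661778  8.36389046] [ 5.75324835e-01 -3.14003256e-04  7.80590040e-02] -1.29217978566885 -2.328147832020859 152.969152125144
```

Hard stop reached (1.3 N m, shoulder at home). Easing the wind-up slightly, then releasing and rising.

{"fn": "move_arm", "kwargs": {"delta_pos": [[0,0,0],[0,0,0]], "delta_rot": [[0,0,-1],[0,0,-1]]}}

```text
clock: 22.3
tool_pos: [0.5753, -0.0003, 0.078]
tcp_rot: [0.002, 0.228, 0.974, 0.0]
wrist_force: [-0.2, -0.1, 9.3]
gripper_width: 0.715
finger_force: 40.0
```

{"fn": "move_arm", "kwargs": {"delta_pos": [[0,0,0],[0,0,0],[0,0,0],[0,0,0],[0,0,-1],[0,0,-4],[0,0,-8],[0,0,-12],[-5,0,-14],[-8,0,-14],[-8,0,-14]], "delta_rot": [[0,0,0],[0,0,0],[0,0,0],[0,0,0],[0,0,0],[0,0,0],[0,0,0],[0,0,0],[0,0,0],[0,0,0],[0,0,0]], "gripper": -1}}

```text
clock: 23.68
tool_pos: [0.6461, -0.0366, 0.2161]
tcp_rot: [0.0, 0.231, 0.973, 0.0]
wrist_force: [0.2, 0.5, -1.0]
gripper_width: 1.002
finger_force: 0.0
```

```bash
cat > f.py <<'E'
from h import *
s,r=tool(); print(s["tool_pos"],s["torque"])
p=arm.capture("wrist"); save(p,"w6.png"); q=cloud(p).reshape(-1,3); h=np.hypot(q[:,0]-.5742,q[:,1]-.0005)
for nm,a,b,z0,z1 in [("shoulder home .0725",.036,.044,.06,.09),("collar top home .0945",.027,.0305,.085,.11)]:
    B=q[(h>a)&(h<b)&(q[:,2]>z0)&(q[:,2]<z1)]; A=np.c_[B[:,:2]-[.5742,.0005],np.ones(len(B))]
    f=least_squares(lambda v:A@v-B[:,2],[0,0,(z0+z1)/2],loss="soft_l1",f_scale=.001); print(nm,f.x.round(4),len(B))
print("ring outer",edge(q,(.574,.0005),.068,.077,.06),"lens top",np.nanmax(q[h<.012][:,2]))
E
python3 f.py
```

```text
[ 0.64610922 -0.03656446  0.21611119] [-0.00801923 -0.05019848  0.00025498]
shoulder home .0725 [-0.0008  0.0008  0.0726] 2794
collar top home .0945 [-0.0008 -0.0022  0.0946] 1026
ring outer (array([5.736e-01, 2.000e-04, 4.610e-02]), 36) lens top 0.12276825914907746
```

View pics/w6.png

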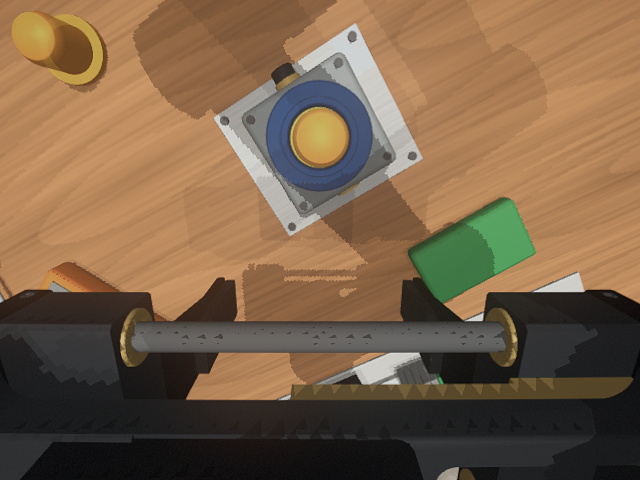

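The ring is level at home (shoulder 72.6 mm, collar top 94.6 mm), centred at px (320,136) with the lens dome through it, and the gripper is clear. Handing in.

```bash
python3 -c "
from workcell import arm
print(arm.close_job())"
```

```text
the job is handed in; nothing more can be done
None
```

The amber lens farthest from the base is seated flat, and the blue ring is screwed down over it to its hard stop, measured within about 0.1 mm of home; peak torque was about 1.3 N m, a little over the 0.3–1 N m snug range, and the job was handed in at about 24 s with the gripper clear.

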